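# Lengthen the antenna mast by one hole

### The arm

A 6-joint arm with a two-finger parallel gripper is mounted at the origin on the work surface. World frame = base frame: x ahead of the robot, y to its left, z up, the work surface at z = 0. Lengths are in m, angles in rad, forces in N, time in s.
With the tool pointing down it reaches from about 0.325 to 0.775 m from the base axis. Payload 9.3 kg.
Tool frame: the origin (TCP) lies on the centre line of the jaws, within the pads' length; the fingertips stand 8 mm ahead of it and the grasp point (between the pads) lies 11 mm behind it; z points along the fingers, x is the direction in which the jaws open and shut, and the axes are right-handed (so a half turn about z gives the same grasp; the last joint's range is limited). The gripper opens to 85 mm and grips with 20 to 120 N. Pads are 22 mm wide; open, the fingers measure 114 mm over their backs; the gripper's body (76 mm by 85 mm) begins 54 mm behind the grasp point. The pads swing forward as they close: fully open they stand 13 mm farther back than shut.
Start: joints at [-1.263, 0.259, 0.021, 1.334, 0, 1.418], TCP at [0.245, -0.493, 0.239] pointing down, gripper open.
Joint ranges: [-3.04, 3.04], [-0.91, 1.82], [-1.04, 1.36], [-1.92, 1.95], [-1.52, 1.45], [-3.14, 3.14]. Speed limits (rad/s): [2.22, 2.22, 2.79, 3.14, 3.14, 3.14].

### API

Orientations are given as a unit quaternion [x, y, z, w].
In Python, from bench import ctrl gives the robot as it stands. Calls block until the motion is done:
- ctrl.movep(position, orientation): joint-space move of the TCP to a pose.
- ctrl.line_to(position, rate=0.15, rotation=None): straight line of the TCP; rotation=None keeps the orientation; rate is the mean speed in m/s.
- ctrl.movej(angles): joint-space move.
- ctrl.release() and ctrl.close(strength=None): open the fingers fully, or close them until they stop; strength is the grip in N (None keeps the last).
- ctrl.pause(seconds).
- ctrl.solve_ik(position, orientation): joint angles nearest the present ones, or None.
- ctrl.read_state(): the state.
- ctrl.grab_frame(name): name is "scene" or "top" or "wrist"; returns the picture (384x512x3 uint8, blue, green, red); there is no depth.
- ctrl.get_calibration(name): a dict with "intrinsics" (3x3 intrinsics, pixels), "R" (3x3) and "t" (3): a world point X has camera coordinates R X + t. Camera axes: x right, y down, z forward; pixel columns grow to the right and rows downward; lengths in m; the calibration is good to about 2 mm. The wrist camera is an equidistant fisheye: a pixel r from the principal point sees the ray r / f radians off the axis. A picture is of the moment at which its call begins: read the wrist's pose just before it. get_calibration takes no time and is no camera call; for the wrist camera it gives the pose at the moment of the call.
A pose or a line that the arm cannot do raises ctrl.PlanningError and nothing moves.
- ctrl.hand_in(): hands the job in, once; it reports no verdict.
The state is a dict: "time_s": time; "joints": joint angles; "joint_vel": joint speeds; "tau": joint torques, N m; "tcp_pos": TCP position; "eef_rot": TCP orientation; "contact_force": force on the tool from outside, world axes, zero at the start; "wrist_torque": the same for the moment, N m; "width": opening from 0.0 (shut) to 1.0 (fully open).
Only numpy, scipy, OpenCV 4.12 (cv2) and the standard library are available. Lean on these libraries where they do the work, as an engineer would, in place of code of your own. Each camera call takes 0.05 s, during which the arm holds its last target. There are 200 camera calls.

### The job

Two telescoping masts lie clamped on the network-lab desk. On the one whose end carries the flat square antenna plate, press the snap button flush and slide the outer tube outward, lengthening the mast, until the button snaps up in the next hole; then let go. Leave the other mast, the one with the ball on its end, at its present length.

Things in the scene. Friction and masses are not known exactly. Their poses are not given: they have to be found in the camera images.
- button_top (a point): Top of the 16 mm domed snap button of the mast with the 80 mm square end plate. It stands 6 mm proud through a hole in the square aluminium outer tube (36 mm wide, flat top 73 mm above the desk). The button is in the inner tube, clamped in a 88 mm high black block near the robot, and only moves down. x axis: along the tube to the plate, the way the outer tube slides out; z up.
- sleeve (a joint): That mast's outer tube: m out to the plate side; 0 at start, 0.060 in the next hole, stop 0.085. Friction 3 N; locked while the button is up. A black cross ridge on it (6 mm thick, 13 high) centred 18 mm past each hole on the plate side (54 mm free between ridges) lets shut fingertips that hold the button flush push the tube. Its wall then keeps the button down; at 30 mm/s the next hole snaps.
- snap_button (a joint): How far that button is pressed in, m: 0 standing up, 0.006 flush with the outer tube's top, 0.0085 when held under the tube's wall. Spring force 2.5 N at first, 5 N at flush, 6.5 N at the end. The outer tube has three 17 mm holes 60 mm apart along its top; the button starts in the middle one, and the next is 60 mm away on the clamp side.
- spare_sleeve (a joint): Travel in m of the outer tube of the other, like mast, which has a 50 mm steel ball on its end in place of the plate and lies about 0.3 m to the left or right of the first; 0 at the start, to stay there.

How it is judged:
On the way:
1. the button is pressed flush while the tube is still in its first hole (value of joint snap_button above 0.0042 m and value of joint sleeve below 0.012 m), for 0.05 s.
At the end, for the whole second after the job is handed in: The plate mast's outer tube is 60 mm (within 4 mm) farther out than at the start, its button standing up in the next hole (within 2 mm of fully up), and the ball mast's tube is within 5 mm of where it was (value of joint sleeve between 0.056 and 0.064 m and value of joint snap_button below 0.002 m and value of joint spare_sleeve between -0.005 and 0.005 m); the robot touches nothing.
It fails at once if the ball mast is slid out of its hole (value of joint spare_sleeve above 0.01 m or value of joint spare_sleeve below -0.01 m).
It also fails if it takes over 32 s, if anything falls off the work surface, if the arm or the gripper's body presses on something with over 40 N, if the wrist force passes 120 N, or if a joint passes its speed limit or range.

## Working session

There is one attempt and no reset: what is moved stays moved. The work goes in short steps, each a Python script; the robot and the scene stay as the last script left them, time stands still between calls to the robot, and variables do not carry over. Pictures are saved under pics/ and viewed, about 8 in all and at most 12, crops included, and the job is handed in when it is done.

```bash
mkdir -p pics; ls
python3 - <<'E'
from bench import ctrl
import cv2,numpy as np
for n in("top","scene"):
    im=ctrl.grab_frame(n); cv2.imwrite(f"pics/{n}0.png",im)
    c=ctrl.get_calibration(n); print(n,np.round(c["intrinsics"],1).tolist(),np.round(c["R"],3).tolist(),np.round(c["t"],3).tolist())
a=cv2.imread("pics/top0.png");cv2.imwrite("pics/top0b.png",cv2.resize(a,(800,600),interpolation=cv2.INTER_CUBIC))
print(ctrl.read_state())
E
```

```text
pics
top [[404.3, 0.0, 252.4], [0.0, 404.3, 183.5], [0.0, 0.0, 1.0]] [[-0.112, -0.994, -0.003], [-0.968, 0.11, -0.225], [0.224, -0.022, -0.974]] [0.054, 0.563, 0.627]
scene [[385.2, 0.0, 260.8], [0.0, 385.2, 187.8], [0.0, 0.0, 1.0]] [[-0.228, 0.974, 0.007], [0.64, 0.155, -0.752], [-0.734, -0.166, -0.659]] [0.138, -0.277, 1.121]
{'time_s': 0.1, 'joints': array([-1.26258700e+00,  2.59140307e-01,  2.08542368e-02,  1.33368362e+00,
        2.82937839e-05,  1.41821900e+00]), 'joint_vel': array([-0.00067773, -0.00123323,  0.0020785 ,  0.00032665, -0.00121917,
        0.00029144]), 'tau': array([ 4.92356223e-03, -5.56694484e+01,  3.45069444e+01,  1.17028141e-02,
       -2.33421051e-04,  2.63083081e-05]), 'tcp_pos': array([ 0.2445039 , -0.49241127,  0.23873074]), 'eef_rot': array([ 8.49897741e-01, -5.26947327e-01, -4.36645247e-04, -3.92093111e-04]), 'contact_force': array([ 0.39523319, -0.2797597 , -0.66600121]), 'wrist_torque': array([ 0.02721795, -0.00367545,  0.01961933]), 'width': 0.9974427648327844}
```

View pics/top0b.png

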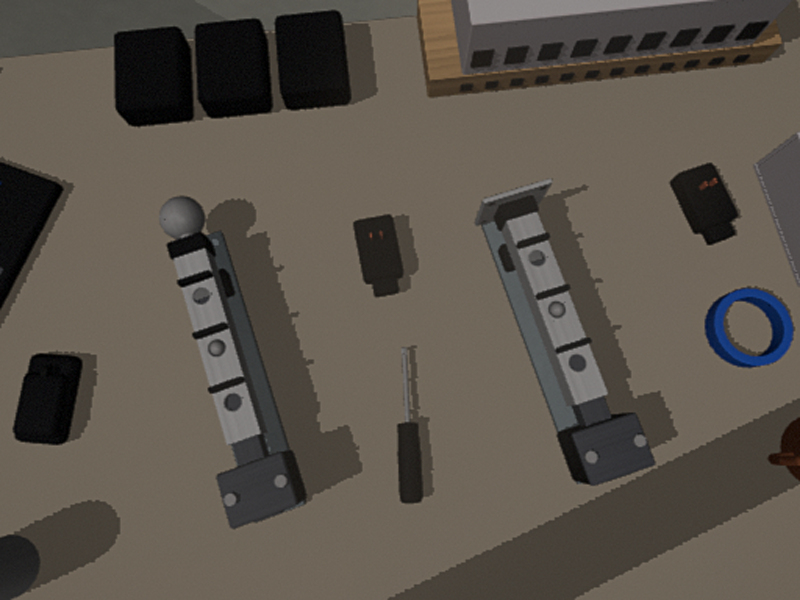

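View pics/scene0.png

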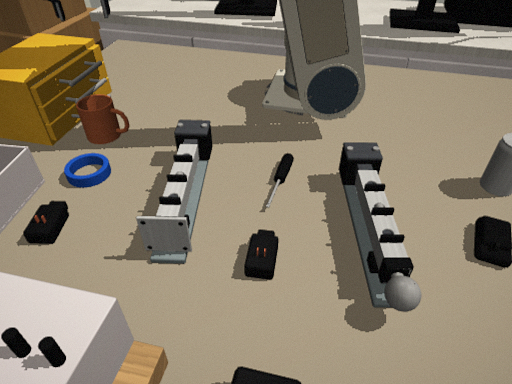

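The plate mast is on the right in the top view: button near (557,309), holes near (537,257) and (577,362). The ball mast is on the left. In the scene view the plate mast is the one at (180,190). I'll enlarge both views for accurate pixel positions.

Run:
```python
import cv2
a=cv2.imread("pics/top0.png")[110:270,300:430];b=cv2.imread("pics/scene0.png")[110:260,130:220]
cv2.imwrite("pics/c_top.png",cv2.resize(a,None,fx=3.75,fy=3.75,interpolation=cv2.INTER_CUBIC))
cv2.imwrite("pics/c_sc.png",cv2.resize(b,None,fx=4,fy=4,interpolation=cv2.INTER_CUBIC))
import numpy as np
A=cv2.imread("pics/c_top.png");B=cv2.imread("pics/c_sc.png")
o=np.zeros((600,A.shape[1]+B.shape[1],3),np.uint8);o[:A.shape[0],:A.shape[1]]=A;o[:B.shape[0],A.shape[1]:]=B
print(A.shape,B.shape);cv2.imwrite("pics/c1.png",np.clip(o*1.4,0,255).astype(np.uint8)[:, :])
```

```text
(600, 488, 3) (600, 360, 3)
```

View pics/c1.png

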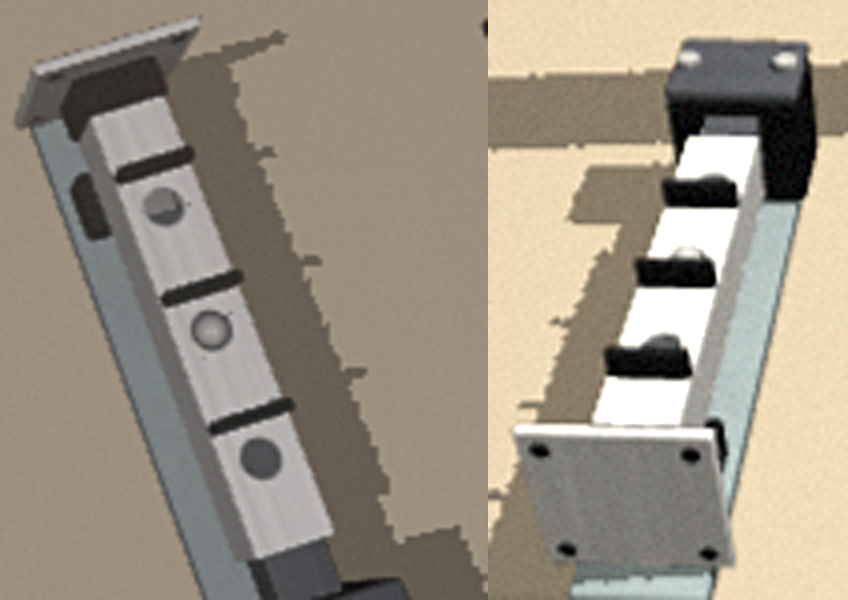

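The crop shows the far hole at (163,206), the button at (211,330) and the near hole at (261,459). The tube's near end corners are at (246,560) and (331,527). I'll back-project these and check the 60 mm spacing and 36 mm width.

```bash
cat > h.py <<'E'
import numpy as np
from bench import ctrl
def back(name,uv,z):
    c=ctrl.get_calibration(name);K,R,t=[np.array(c[k]) for k in("intrinsics","R","t")]
    d=R.T@np.linalg.solve(K,[*uv,1]);o=-R.T@t
    return o+d*(z-o[2])/d[2]
E
python3 - <<'E'
from h import *
f=lambda p:((p[0]+.5)/3.75-.5+300,(p[1]+.5)/3.75-.5+110)
g=lambda p:back("top",f(p),p[2])
F,B,N=g((163,206,.073)),g((211,330,.078)),g((261,459,.073))
for n,p in(("F",F),("B",B),("N",N)):print(n,p.round(4))
d=(F-N);print(np.linalg.norm(d[:2]),np.degrees(np.arctan2(d[1],d[0])),(F+N)/2)
c=[g(p) for p in((246,560,.073),(331,527,.073),(88,115,.073),(165,97,.073))]
print(np.round(c,4),np.linalg.norm(c[0]-c[1]),np.linalg.norm(c[2]-c[3]))
for a,b in((2,0),(3,1)):
    e=c[a]-c[b];print(np.degrees(np.arctan2(e[1],e[0])))
# ridges tops front z=.086
for p in((155,164,.084),(202,288,.084),(251,417,.084)):print(g(p).round(4))
# scene check: ridge tops
s=lambda x,y,z:back("scene",(130+(x-488+.5)/4-.5,110+(y+.5)/4-.5),z)
print("scene ridge mid top",s(676,262,.086).round(4),"clamp top ctr holes",s(737,60,.09).round(4))
E
```

```text
F [ 0.5791 -0.167   0.073 ]
B [ 0.5192 -0.1776  0.078 ]
N [ 0.4609 -0.1909  0.073 ]
0.12065386496656302 11.42898289611341 [ 0.52000876 -0.17899018  0.073     ]
[[ 0.4187 -0.1768  0.073 ]
 [ 0.4285 -0.2158  0.073 ]
 [ 0.6261 -0.1398  0.073 ]
 [ 0.6307 -0.1764  0.073 ]] 0.040179270742947415 0.036955076721029025
10.137090722267384
11.021606280629797
[ 0.5961 -0.1638  0.084 ]
[ 0.5373 -0.1752  0.084 ]
[ 0.4784 -0.1866  0.084 ]
scene ridge mid top [ 0.5392 -0.173   0.086 ] clamp top ctr holes [ 0.3778 -0.2046  0.09  ]
```

The numbers agree: hole spacing is 120.7/2 mm, the ridge lies 18 mm past the button, and the scene camera confirms it. The axis is at about 11.1°. Next I hover with shut fingers, then look.

```bash
cat >> h.py <<'E'
from scipy.spatial.transform import Rotation as Rn
th=np.radians(11.1);U=np.array([np.cos(th),np.sin(th),0]);BT=np.array([.5195,-.1783,0])
def quat(s):
    y=s*U;z=np.array([0,0,-1.]);return Rn.from_matrix(np.c_[np.cross(y,z),y,z]).as_quat()
def P(s,z): return BT+U*s+[0,0,z]
E
python3 - <<'E'
from h import *
import cv2
ctrl.close(20)
j0=np.array(ctrl.read_state()["joints"])
best=min((q for q in(quat(1),quat(-1)) if ctrl.solve_ik(P(0,.16),q) is not None),key=lambda q:abs(np.array(ctrl.solve_ik(P(0,.16),q))-j0).max())
np.save("q.npy",best)
ctrl.movep(P(-.001,.18),best); ctrl.line_to(P(-.001,.105),rate=.1)
s=ctrl.read_state();print(s["time_s"],s["tcp_pos"],P(-.001,.105),s["contact_force"],s["width"],s["joints"].round(2))
a=ctrl.grab_frame("scene")[90:260,120:270];b=ctrl.grab_frame("wrist");cv2.imwrite("pics/w1.png",b)
a=cv2.resize(a,None,fx=3,fy=3,interpolation=cv2.INTER_CUBIC)
o=np.zeros((512,450+350,3),np.uint8);o[:510,:450]=a;o[:262,450:]=cv2.resize(b,(350,262))
cv2.imwrite("pics/h1.png",np.clip(o*1.3,0,255).astype(np.uint8))
E
```

```text
3.3167 [ 0.51880472 -0.17876277  0.10555183] [ 0.51851871 -0.17849252  0.105     ] [ 0.38945769 -0.65128584 -0.46527518] -5.510887929948821e-05 [-0.48  0.33 -0.23  1.01  0.    2.46]
```

View pics/h1.png

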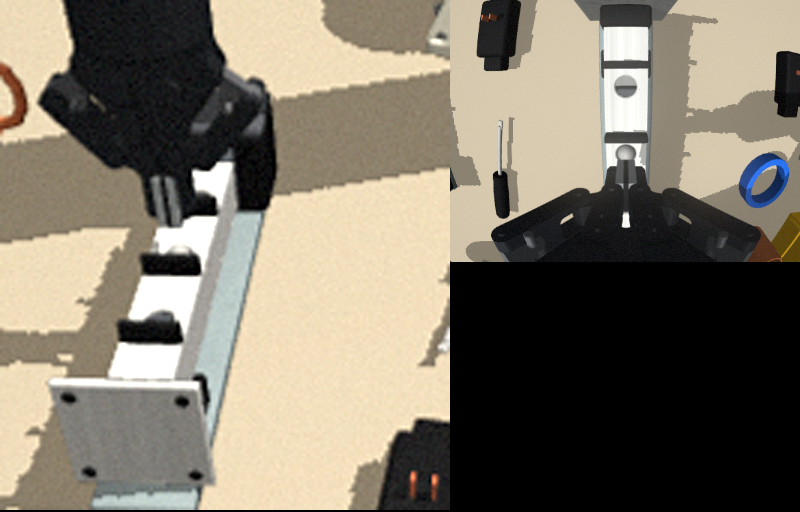

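The wrist view shows the button at about (625,153), laterally in line with the shut jaws at x≈626. In the scene crop the tips' lower end is at about (167,225). I'll check that against the projected tip position.

```bash
python3 - <<'E'
from h import *
c=ctrl.get_calibration("scene");K,R,t=[np.array(c[k]) for k in("intrinsics","R","t")]
T=ctrl.read_state()["tcp_pos"]
V=np.array([-U[1],U[0],0])
def pr(X): p=K@(R@X+t);p=p[:2]/p[2];return ((p-[120,90]+.5)*3-.5).round(1)
tip=T-[0,0,.008]
for n,X in(("tip",tip),("front",tip+U*.011),("button",P(0,.079)),("ridge top",P(.018,.086)),("tip over button",P(0,.097))):print(n,pr(X))
E
python3 - <<'E'
import cv2
b=cv2.imread("pics/w1.png")[170:384,150:370]
cv2.imwrite("pics/w1c.png",cv2.resize(b,None,fx=2.7,fy=2.7,interpolation=cv2.INTER_CUBIC))
E
```

```text
tip [172.3 219.6]
front [168.7 230.7]
button [176.7 244.2]
ridge top [169.3 253.8]
tip over button [172.8 221.2]
```

View pics/w1c.png

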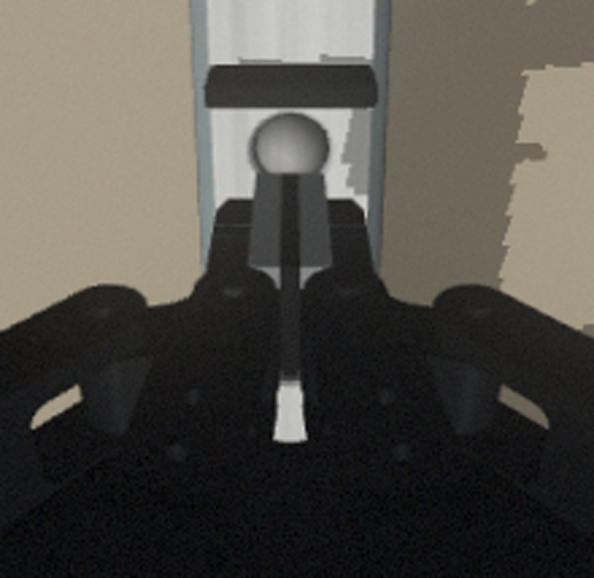

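Lateral alignment is good and the tip projection matches. Now I press down in small steps, watching the force.

Run:
```python
from h import *
F=lambda:ctrl.read_state()
b=np.mean([F()["contact_force"]],axis=0);print("base",b)
ctrl.line_to(P(-.001,.090),rate=.06)
z=.0865
while z>.0760:
    ctrl.line_to(P(-.001,z),rate=.02); ctrl.pause(.03)
    s=F();f=s["contact_force"]-b;print(round(z,4),s["tcp_pos"].round(4),f.round(1))
    if f[2]>11: break
    z-=.001 if z>.0825 else .0005
ctrl.pause(.1);s=F();print(s["time_s"],s["contact_force"]-b)
np.save("z.npy",[z,*b])
```

```text
base [ 0.23138771 -0.78838665  0.04805076]
0.0865 [ 0.5188 -0.1786  0.0868] [ 0.  -0.3  1.6]
0.0855 [ 0.5187 -0.1786  0.0857] [0.4 1.3 2.4]
0.0845 [ 0.5187 -0.1786  0.0846] [0.6 0.3 3.3]
0.0835 [ 0.5187 -0.1786  0.0836] [ 2.4 -0.6  3.7]
0.0825 [ 0.5187 -0.1786  0.0826] [ 2.3 -0.5  4.6]
0.082 [ 0.5186 -0.1786  0.082 ] [3.2 0.2 4.2]
0.0815 [ 0.5186 -0.1785  0.0815] [3.1 0.1 5.2]
0.081 [ 0.5186 -0.1785  0.0811] [2.4 0.2 4.9]
0.0805 [ 0.5186 -0.1785  0.081 ] [1.8 0.6 8.6]
0.08 [ 0.5187 -0.1786  0.0809] [ 0.2  1.1 13.4]
6.825 [ 0.07516759  0.28638978 14.08897428]
```

Contact came at 0.0865 and flush at 0.081, which puts the tip at 73 mm as expected. Now I push outward.

Run:
```python
from h import *
z,*b=np.load("z.npy")
def rep(s_):
    s=ctrl.read_state();f=s["contact_force"]-b;d=s["tcp_pos"]-BT
    print(round(s_,4),"s",round(float(d@U),4),"z",s["tcp_pos"][2].round(4),"fu",round(float(f@U),1),"fz",f[2].round(1),round(s["time_s"],2));return f@U
for s_ in(.002,.005,.008,.012):
    ctrl.line_to(P(s_,z),rate=.02);f=rep(s_)
    if f<-25:raise SystemExit
for s_ in(.03,.045,.055):
    ctrl.line_to(P(s_,z),rate=.022);f=rep(s_)
    if f<-25:raise SystemExit
for s_ in np.arange(.057,.0705,.001):
    ctrl.line_to(P(s_,z),rate=.02);f=rep(s_)
    if f<-18:break
```

```text
0.002 s 0.0012 z 0.0808 fu -3.8 fz 15.5 7.12
0.005 s 0.004 z 0.0807 fu -5.2 fz 15.0 7.42
0.008 s 0.0057 z 0.0805 fu -9.8 fz 18.7 7.72
0.012 s 0.0117 z 0.0808 fu -1.1 fz 13.0 8.07
0.03 s 0.0287 z 0.0807 fu -5.6 fz 15.2 9.04
0.045 s 0.0438 z 0.0807 fu -5.6 fz 15.3 9.88
0.055 s 0.0562 z 0.0809 fu 8.5 fz 10.3 10.48
0.057 s 0.0575 z 0.0808 fu 3.2 fz 11.4 10.73
0.058 s 0.058 z 0.0808 fu 0.1 fz 11.9 10.98
0.059 s 0.0585 z 0.0808 fu -0.9 fz 12.9 11.23
0.06 s 0.0594 z 0.0808 fu -2.0 fz 13.7 11.48
0.061 s 0.0604 z 0.0808 fu -3.1 fz 13.1 11.73
0.062 s 0.0608 z 0.0807 fu -5.0 fz 14.9 11.98
0.063 s 0.0611 z 0.0806 fu -7.6 fz 16.5 12.23
0.064 s 0.0614 z 0.0806 fu -12.0 fz 17.8 12.48
0.065 s 0.0623 z 0.0805 fu -12.3 fz 17.3 12.73
0.066 s 0.0645 z 0.0796 fu -6.0 fz 7.5 12.98
0.067 s 0.0648 z 0.0796 fu -8.9 fz 9.5 13.23
0.068 s 0.0651 z 0.0795 fu -11.8 fz 10.8 13.48
0.069 s 0.0653 z 0.0795 fu -16.6 fz 12.8 13.73
0.07 s 0.0655 z 0.0794 fu -18.7 fz 14.5 13.98
```

The force is rising against something stiff, so the tube is probably locked. I'll relieve it, lift straight up and look.

Run:
```python
from h import *
import cv2
ctrl.line_to(P(.0645,.080),rate=.03)
ctrl.line_to(P(.0645,.11),rate=.08)
ctrl.line_to(P(.0645,.20),rate=.2)
q=ctrl.read_state()["joints"].copy()
q[0]-=.75; ctrl.movej(q)
s=ctrl.read_state();print(s["time_s"],s["contact_force"])
a=ctrl.grab_frame("top");b=ctrl.grab_frame("scene")
cv2.imwrite("pics/top2.png",a);cv2.imwrite("pics/scene2.png",b)
A=cv2.resize(a[95:270,295:425],None,fx=3.4,fy=3.4,interpolation=cv2.INTER_CUBIC)
B=cv2.resize(b[110:260,130:220],None,fx=3.9,fy=3.9,interpolation=cv2.INTER_CUBIC)
o=np.zeros((600,A.shape[1]+B.shape[1],3),np.uint8);o[:A.shape[0],:A.shape[1]]=A;o[:B.shape[0],A.shape[1]:]=B
cv2.imwrite("pics/e1.png",np.clip(o*1.3,0,255).astype(np.uint8)[:,:800])
```

```text
17.0667 [ 1.16529896  1.07598369 -0.46875416]
```

View pics/e1.png

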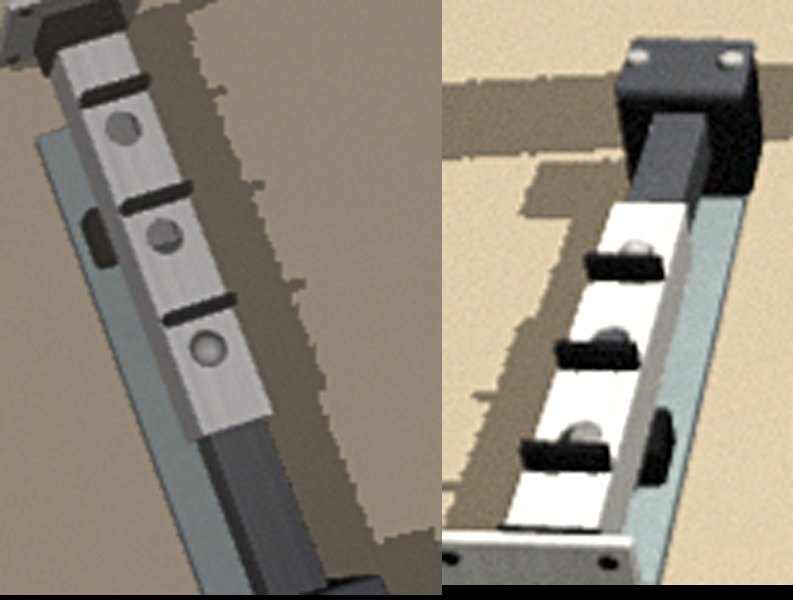

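In the top crop the button stands up in the next hole at (208,348), the same image spot as before. The tube has moved out one hole and nothing is touching it. Handing in.

Run:
```python
from h import *
import cv2
f=lambda x,y,z:back("top",(295+(x+.5)/3.4-.5,95+(y+.5)/3.4-.5),z)
print("ridge shift",(f(156,198,.084)-[.5373,-.1752,.084])@U,"far hole",(f(123,129,.073)-[.5791,-.167,.073])@U)
a,b=cv2.imread("pics/top0.png"),cv2.imread("pics/top2.png")
print("ball mast diff",cv2.absdiff(a,b)[120:340,95:200].mean())
ctrl.hand_in()
```

```text
ridge shift 0.060945939162544344 far hole 0.060529795421108284
ball mast diff 1.4637950937950939
the job is handed in; nothing more can be done
```

The plate mast is extended by one hole with its button snapped up, and the job is handed in. No verdict was reported.

**What I did:** I located the button from the top and scene cameras and pressed it flush with shut fingertips. Pressing on the button met about 5 N, then the fingers seated on the tube top at z = 73 mm, as expected. I pushed the ridge outward at about 20 mm/s until the force rose against a locked tube, then backed off, lifted and moved the arm clear. The last clock reading before hand-in was about 17 s of the 32 s allowed.

**Last checks:**
- **Plate mast:** the tube measured 60.5–60.9 mm farther out. The picture shows the button standing up in the next hole, though I did not measure its height.
- **Ball mast:** its image is unchanged apart from noise.
- **Contact:** the arm was clear of everything, and the force reading was about 1.7 N, close to its no-load noise.

**Odd reading:** near the end the fingertips dropped about 1 mm and read 4–5 mm past the nominal end position. The image check afterwards showed the tube correctly seated, so I took this as the fingers shifting on the tube.

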